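# Fold down the shoe-care shelf onto its two slide-out supports

## Task

Get the little wooden shoe-care cabinet on the windowsill ready for work: pull both slide-out supports fully out, and only then lower the drop-front flap gently by its bar until it lies level on the two supports. Do not let the flap drop, let go of everything at the end, and leave the other things on the sill where they are.

Things in the scene. Friction and masses are not known exactly. Their poses are not given: they have to be found in the camera images.
- unit: Fixed pale wooden cabinet, 250 mm wide, 170 deep, 260 high. Origin: on the sill, middle of the foot of its front face. Own -x points out of the front (supports pull out and flap falls that way), y along the front, z up. The front looks to the robot's right (world -y) within 0.25 rad. Under the flap the sill is free above 55 mm (a brush 35 mm high lies there).
- hinge (a point): Middle of the flap's hinge line: 100 mm above the sill, in the plane of the cabinet's front face, 0 mm off its middle; the line runs along the cabinet's y. Axes as unit. The flap board: 222 mm wide, 160 mm from hinge to free edge, 12 mm thick, about 0.4 kg; shut, it lies inward of the front plane (level, it lies above hinge height).
- flap (a joint): Flap angle about the hinge, rad: 0 = shut, upright; 1.571 = level, lying out in front; it sags to about 1.7 if the supports are home. Starts 0 to 0.03. No latch and little hinge friction: it stays up when shut but falls by itself once tilted more than about 0.1 rad, so it must be held all the way down.
- flap_bar (a point): Middle of the flap's round steel bar handle: 12 mm thick, along the cabinet's y, 100 mm free between two end posts. It lies beyond the board's free edge, with an open gap of 39 mm to it for a finger; 205 mm from the hinge and 6 mm inward of the outer face: 305 mm above the sill when shut, 106 when level. It turns between gripper pads as the flap swings. Axes turn with the flap.
- support_near (a joint): How far the support nearer the robot is pulled out, m: 0 = home, 0.110 = fully out against its stop. Starts 0 to 0.025. Sliding friction about 2 N; it stays where it is left.
- support_far (a joint): The same for the support farther from the robot.
- knob_near (a point): Middle of the round upright wooden knob, 22 mm across, 24 mm high, on the end of the support nearer the robot: 78 mm above the sill, 72 mm off the cabinet's middle along its y, 56 mm before the front face when home, 166 when out. Behind it: neck 10 x 14 mm, then the bar 16 mm wide, 34 high, its top at hinge height; neck and knob are 10 to 15 mm lower. Axes as unit.
- knob_far (a point): The same for the support farther from the robot.
- jar: Clear glass jar with red cap, 72 mm across, 100 mm high, loose; leave alone. Origin: centre of its underside.
- brush: Suede brush, 150 x 45 x 35 mm, wooden back and brass-coloured bristles, loose, lying on the sill in front of the cabinet; leave alone. Origin: centre of its underside, x along it.
- heel_guard: Blue plastic U-shaped heel guard, 73 x 60 x 35 mm, loose; leave alone. Origin: centre of its underside.
- stand: White hard-silicone shoe stand, 110 x 70 mm foot, 70 mm high, loose; leave alone. Origin: centre of its underside.
- tin: Flat round dark metal tin, 72 mm across, 26 mm high, loose, by the cabinet side nearer the robot; leave alone. Origin: centre of its underside.
- mug: White mug, 76 mm across, 85 mm high, loose; leave alone. Origin: centre of its underside.

How it is judged:
By the outcome, as a careful person would: the job done as asked, in the order asked, and still so for the second after the job is handed in, with the robot touching nothing.
It also fails if it takes over 72 s, if anything falls off the work surface, if the arm or the gripper's body presses on something with over 40 N, if the wrist force passes 120 N, or if a joint passes its speed limit or range.

## Robot

A 7-joint arm with a two-finger parallel gripper is mounted at the origin on the work surface. World frame = base frame: x ahead of the robot, y to its left, z up, the work surface at z = 0. Lengths are in m, angles in rad, forces in N, time in s.
With the tool pointing down it reaches from about 0.425 to 0.8 m from the base axis. Payload 8.3 kg.
Tool frame: the origin (TCP) lies midway between the tips of the shut fingers; the grasp point (between the pads) lies 19 mm behind it; z points along the fingers, y is the direction in which the jaws open and shut (so a half turn about z gives the same grasp; the last joint's range is limited). The gripper opens to 85 mm and grips with 20 to 120 N. Pads are 22 mm wide; open, the fingers measure 114 mm over their backs; the gripper's body (76 mm by 85 mm) begins 54 mm behind the grasp point. The pads swing forward as they close: fully open they stand 13 mm farther back than shut.
Start: joints at [1.089, 0.383, 0.016, 1.37, -0.006, 1.388, -0.046], TCP at [0.254, -0.571, 0.194] pointing down, gripper open.
Joint ranges: [-2.95, 2.95], [-0.25, 2.06], [-1.52, 1.56], [0.18, 2.33], [-1.44, 4.58], [0.02, 2.06], [-3.01, 3.01]. Speed limits (rad/s): [2.39, 2.39, 3.01, 3.01, 3.14, 3.14, 3.14].

## Interface

Orientations are given as a 3x3 rotation matrix whose columns are the frame's x, y, z axes.
In Python, from cell import read_state, viewer, job, find_in, masks_of, pinpoint gives the robot as it stands.
- The arm moves only by the tool apply_moves, never from a script. Its argument "series" is a list of rows, each a list of 5 numbers: the finger opening in mm, from 0 to 85.4, then the shift along the tool's x, y, z in mm, then the turn about the tool's z in degrees. In form: [[jaw, tx, ty, tz, spin], ...]. A call has 1 to 5 rows; each row shifts and turns the commanded pose from where the row before left it, along the tool's axes as they then stand; what a row does not reach is not made up. A row lasts 1/8 s, in which the tool goes at most 62.5 mm and 10.7 degrees, less where a joint would pass 70% of its speed; a pose out of reach is approached as far as the arm can. A call with a gripper value outside its range is refused whole. The fingers move at their own pace and stop on an object; the grip force is fixed at half the most. Time passes only in rows, so rows that do not move let the fingers close. It gives the time, the measured TCP pose, the force and the opening at its end, in the units of the state.
- read_state(): the state, without advancing time (a new reading comes with each control period).
- viewer.grab_frame(name): name is "scene" or "top" or "wrist"; returns the picture (420x560x3 uint8, red, green, blue); there is no depth.
- viewer.calibration(name): a dict with "vertical_fov" (degrees; the focal length in pixels is half the picture's height over the tangent of half this angle, whatever the lens; pixels are square), "cx", "cy" (the principal point, pixels), "distortion" ([k1, k2, p1, p2, k3] as OpenCV has them; the pictures are not rectified), "pose" (4x4, takes a point from camera to world coordinates); the wrist camera has in their place "tool_from_camera" (4x4, takes a point from camera to tool coordinates, whose origin is the TCP and whose axes are the flange's). Camera axes: x right, y down, z forward; pixel columns grow to the right and rows downward; lengths in m; the calibration is good to about 2 mm. A picture is of the moment at which its call begins: read the wrist's pose just before it. calibration takes no time and is no camera call.
- job.hand_in(): hands the job in, once; it reports no verdict.
Trained networks look in the newest picture that a camera, given by its name, has taken for a name from the list of things; names that differ only in an ending like _2 or _b are one class to them, and where a whole thing is asked for, a point or a joint stands for the part that bears it (a point fixed in the world has none). Each returns a list of dicts, best first, with "score" (0 to 1); they miss things now and then, are a little off and sometimes report something else, mostly with a low value. They report only what shows in the picture. A call takes as long as a camera call.
- find_in(thing, camera): "point" ([column, row] in pixels, amid what is visible of it).
- masks_of(thing, camera): "region" (420x560 bool, what is visible of it) and "point" ([column, row] in pixels, amid what is visible of it).
- pinpoint(thing, camera): "point" ([column, row] in pixels: a listed point, or the origin of a listed thing).
The state is a dict: "t": time; "q": joint angles; "joint_velocities": joint speeds; "tau": joint torques, N m; "tool_pos": TCP position; "tool_rot": TCP orientation; "force": force on the tool from outside, world axes, zero at the start; "wrist_torque": the same for the moment, N m; "width": finger opening in m.
Only numpy, scipy, OpenCV 4.12 (cv2) and the standard library are available. Lean on these libraries where they do the work, as an engineer would, in place of code of your own. Each camera call takes 0.05 s, during which the arm holds its last target.

## Working session

There is one attempt and no reset: what is moved stays moved. The work goes in short steps, Python scripts to look and compute and a tool call to move; the robot and the scene stay as the last step left them, time stands still between calls to the robot, and variables do not carry over. Pictures are saved under pics/ and viewed, and the job is handed in when it is done.

Besides the shell and the picture viewer there is one more tool, called after ">>>" by a JSON object that holds its "api" and its "payload", one argument or row to a line. apply_moves: Moves the arm, as the interface text tells. Its arguments: {"type":"object","properties":{"series":{"type":"array"}},"required":["series"]}

```bash
ls; mkdir -p pics; cat > h.py <<'E'
import numpy as np, cv2
from cell import read_state, viewer, job, find_in, masks_of, pinpoint
def cal(name,st=None):
    c=viewer.calibration(name); f=210/np.tan(np.radians(c["vertical_fov"])/2)
    K=np.array([[f,0,c["cx"]],[0,f,c["cy"]],[0,0,1]])
    if name=="wrist":
        T=np.eye(4);T[:3,:3]=np.array(st["tool_rot"]);T[:3,3]=st["tool_pos"]
        P=T@np.array(c["tool_from_camera"])
    else: P=np.array(c["pose"])
    return K,np.array(c["distortion"],float),P
def ray(c,px):
    K,d,P=c
    u=cv2.undistortPoints(np.array([[px]],float),K,d)[0,0]
    v=P[:3,:3]@np.array([u[0],u[1],1]); return P[:3,3],v/np.linalg.norm(v)
def onz(c,px,z):
    o,v=ray(c,px); return o+v*(z-o[2])/v[2]
def tri(obs):
    A=np.zeros((3,3));b=np.zeros(3)
    for c,px in obs:
        o,v=ray(c,px);M=np.eye(3)-np.outer(v,v);A+=M;b+=M@o
    p=np.linalg.solve(A,b)
    return p,[float(np.linalg.norm((np.eye(3)-np.outer(ray(c,x)[1],ray(c,x)[1]))@(p-ray(c,x)[0]))) for c,x in obs]
def proj(c,p):
    K,d,P=c; R=P[:3,:3].T; t=-R@P[:3,3]
    return cv2.projectPoints(np.array([p],float),cv2.Rodrigues(R)[0],t,K,d)[0][0,0]
def save(n,img): cv2.imwrite("pics/"+n+".png",img[:,:,::-1])
E
python3 - <<'E'
from h import *
np.set_printoptions(precision=3,suppress=True)
st=read_state(); print(st["t"],st["tool_pos"],np.array(st["tool_rot"]),st["width"],st["force"])
for n in["scene","top","wrist"]:
    save("a_"+n,viewer.grab_frame(n)); c=cal(n,st); print(n,c[2])
    for t in["unit","hinge","flap_bar","knob_near","knob_far","brush","tin","jar","stand","mug","heel_guard"]:
        for r in pinpoint(t,n)[:2]: print(t,np.array(r["point"]),round(r["score"],2), onz(c,r["point"],{"hinge":.1,"flap_bar":.305,"knob_near":.078,"knob_far":.078}.get(t,0)))
print(read_state()["t"])
E
```

```text
pics
0.0 [ 0.254 -0.57   0.193] [[ 0.914  0.407 -0.001]
 [ 0.407 -0.914  0.002]
 [-0.    -0.002 -1.   ]] 0.08573639540594602 [-0.367  0.901 -0.14 ]
scene [[-0.065  0.7   -0.711  1.333]
 [ 0.998  0.032 -0.06   0.141]
 [-0.019 -0.713 -0.7    0.964]
 [ 0.     0.     0.     1.   ]]
unit [297.7 265.4] 0.67 [0.568 0.12  0.   ]
flap_bar [299.8 176.5] 0.79 [0.551 0.122 0.305]
knob_near [273.2 226.5] 0.47 [0.498 0.049 0.078]
knob_far [275.2 266.6] 0.57 [0.637 0.065 0.078]
knob_far [133.8 304.6] 0.43 [ 0.77  -0.264  0.078]
brush [246.5 258.5] 0.59 [ 0.551 -0.025  0.   ]
brush [289.9 213.5] 0.53 [0.367 0.088 0.   ]
tin [292.5 212.5] 0.46 [0.362 0.096 0.   ]
jar [151.3 216.1] 0.96 [ 0.398 -0.342  0.   ]
stand [133.9 300.9] 0.95 [ 0.709 -0.303  0.   ]
mug [433.1 227.1] 0.66 [0.405 0.519 0.   ]
heel_guard [141.  256.5] 0.68 [ 0.56  -0.328  0.   ]
heel_guard [274.4 229.5] 0.4 [0.436 0.045 0.   ]
top [[ 0.022 -0.991  0.129  0.364]
 [-1.    -0.022  0.001  0.106]
 [ 0.002 -0.129 -0.992  1.524]
 [ 0.     0.     0.     1.   ]]
flap_bar [273.3 194.7] 0.57 [0.558 0.122 0.305]
knob_near [298.6 221. ] 0.54 [0.51  0.042 0.078]
knob_near [162.1 246.2] 0.37 [0.421 0.474 0.078]
knob_far [292.8 179.2] 0.49 [0.646 0.063 0.078]
knob_far [398.3 163. ] 0.19 [ 0.707 -0.279  0.078]
brush [312.4 209.6] 0.67 [ 0.558 -0.007  0.   ]
brush [159.9 243.7] 0.57 [0.432 0.501 0.   ]
tin [282.7 264.6] 0.86 [0.371 0.089 0.   ]
jar [408.2 261.4] 0.77 [ 0.391 -0.329  0.   ]
stand [397.5 163. ] 0.73 [ 0.725 -0.297  0.   ]
mug [157.7 242.7] 0.79 [0.435 0.509 0.   ]
heel_guard [406.7 210.1] 0.71 [ 0.563 -0.326  0.   ]
wrist [[ 0.406 -0.87  -0.279  0.325]
 [-0.914 -0.387 -0.123 -0.538]
 [-0.001  0.305 -0.952  0.373]
 [ 0.     0.     0.     1.   ]]
1.8
```

```bash
python3 - <<'E'
import cv2
a=cv2.imread("pics/a_scene.png")[120:360,90:480];b=cv2.imread("pics/a_top.png")[110:310,130:430]
cv2.imwrite("pics/a_s2.png",cv2.resize(a,None,fx=2,fy=2,interpolation=2));cv2.imwrite("pics/a_t2.png",cv2.resize(b,None,fx=2.5,fy=2.5,interpolation=2))
E
```

```text
(no output)
```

View pics/a_s2.png

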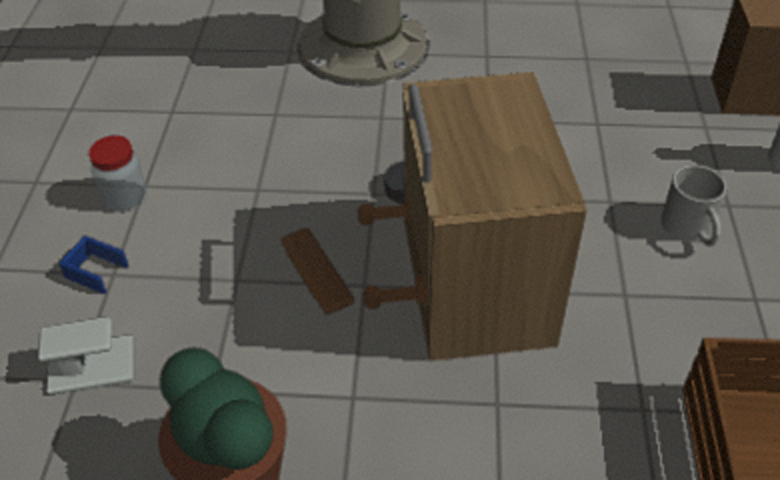

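View pics/a_t2.png

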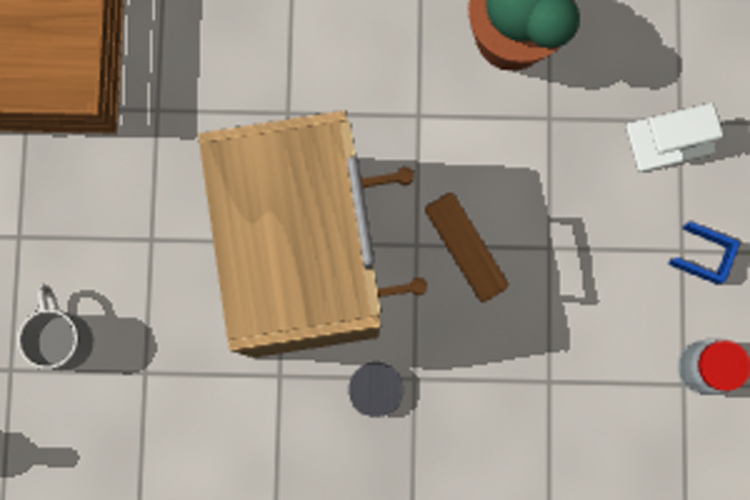

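```bash
python3 - <<'E'
import cv2
a=cv2.imread("pics/a_scene.png")[150:310,255:390];b=cv2.imread("pics/a_top.png")[150:255,205:310]
cv2.imwrite("pics/a_s3.png",cv2.resize(a,None,fx=3.7,fy=3.7,interpolation=2));cv2.imwrite("pics/a_t3.png",cv2.resize(b,None,fx=5.7,fy=5.7,interpolation=2))
E
```

```text
(no output)
```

View pics/a_s3.png

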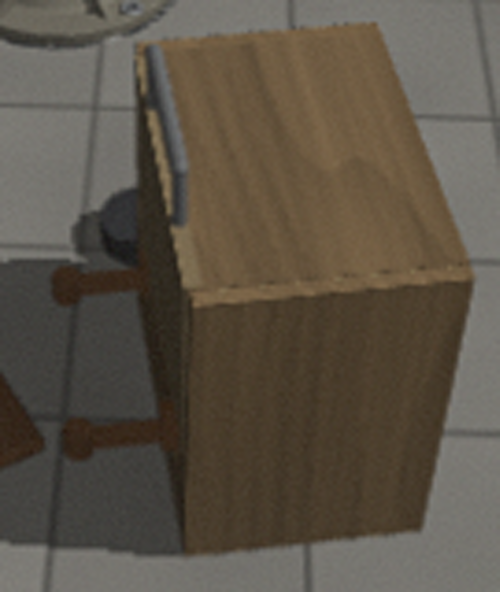

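View pics/a_t3.png

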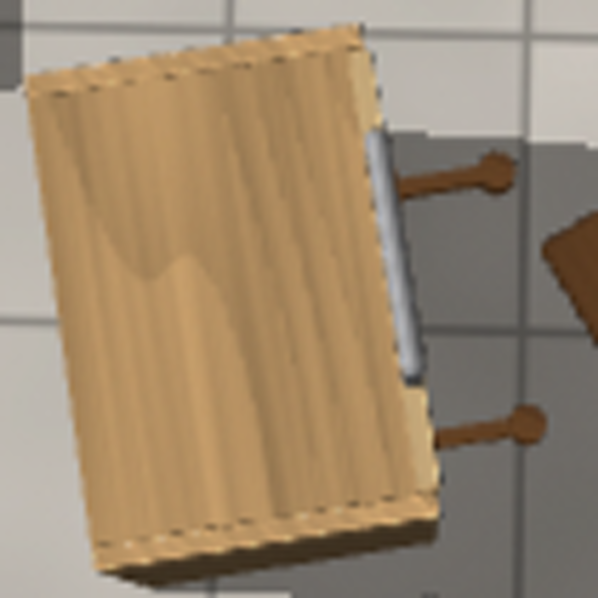

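```bash
python3 - <<'E'
from h import *
from scipy.optimize import least_squares
np.set_printoptions(precision=4,suppress=True)
S=cal("scene");T=cal("top")
f=lambda p,s,o:(np.array(p)+.5)/s-.5+np.array(o)
s=lambda *p:(S,f(p,3.7,(255,150)));t=lambda *p:(T,f(p,5.7,(205,150)))
# unit frame: front x=0, back x=.17, near = +y or -y
obs=[(s(137,42),(0,1,.26)),(s(193,298),(0,-1,.26)),(s(378,25),(.17,1,.26)),(s(471,275),(.17,-1,.26)),(s(186,552),(0,-1,0)),(s(422,528),(.17,-1,0)),
(t(28,78),(.17,-1,.26)),(t(362,27),(0,-1,.26)),(t(436,510),(0,1,.26)),(t(100,572),(.17,1,.26))]
def W(v,p): 
    c,sn=np.cos(v[2]),np.sin(v[2]); return np.array([v[0]+c*p[0]-sn*p[1],v[1]+sn*p[0]+c*p[1],p[2]])
kn=[s(67,285),t(526,424)];kf=[s(78,438),t(497,172)];br=[s(167,133),t(394.5,255)]
def res(v):
    r=[]
    for (c,px),(x,y,z) in obs: r+=list(proj(c,W(v,(x,.125*y,z)))-px)
    for c,px in kn: r+=list(proj(c,W(v,(-.056-v[3],.072,.082)))-px)
    for c,px in kf: r+=list(proj(c,W(v,(-.056-v[4],-.072,.082)))-px)
    for c,px in br: r+=list(proj(c,W(v,(.006+v[5],0,.305)))-px)
    return np.array(r)
o=least_squares(res,[.57,.11,1.57,0.01,.01,0],loss='soft_l1')
print(o.x); print(res(o.x).reshape(-1,2))
v=o.x
print("yaw deg",np.degrees(v[2]))
for n,p in dict(kn=(-.056-v[3],.072,.078),kf=(-.056-v[4],-.072,.078),kno=(-.166,.072,.078),kfo=(-.166,-.072,.078),bar=(.006,0,.305),barlevel=(-.205,0,.106)).items(): print(n,W(v,p))
for n,k in(("kn",kn),("kf",kf),("bar",br)): print(n,tri(k))
E
```

```text
[ 0.5596  0.1187  1.7532  0.0029  0.0104 -0.0034]
[[-0.522   0.0191]
 [-0.1836  2.0211]
 [-0.7438 -1.0031]
 [ 1.1832  0.4821]
 [-0.5636  1.7582]
 [-0.0223  0.8675]
 [-0.9888 -0.2326]
 [-0.4517 -0.6204]
 [ 0.7059  1.3937]
 [-0.9281  0.3457]
 [-0.1065 -0.6475]
 [-0.0209  0.2573]
 [-0.0892 -0.5754]
 [-0.0206  0.1694]
 [-0.258  -6.6756]
 [-0.2215 -0.1657]]
yaw deg 100.45017031456184
kn [0.4995 0.0477 0.078 ]
kf [0.6425 0.0665 0.078 ]
kno [ 0.5189 -0.0576  0.078 ]
kfo [ 0.6606 -0.0315  0.078 ]
bar [0.5586 0.1246 0.305 ]
barlevel [ 0.5968 -0.0829  0.106 ]
kn (array([0.5005, 0.0478, 0.0804]), [0.00021725536908699178, 0.00021725536908697457])
kf (array([0.6433, 0.0666, 0.0807]), [0.00017011259135506622, 0.0001701125913551262])
bar (array([0.5616, 0.1215, 0.2868]), [0.0006318982237391433, 0.0006318982237391087])
```

```bash
cat >> h.py <<'E'
U=np.array([0.5596,0.1187]);YAW=1.7532
def W(p):
    c,s=np.cos(YAW),np.sin(YAW);return np.array([U[0]+c*p[0]-s*p[1],U[1]+s*p[0]+c*p[1],p[2]])
def plan(way,width,pose=None,dec=0,spinmax=10.4):
    """way: list of (pos, azimuth deg of tool x, nrows); rounds with carry"""
    st=read_state();p=np.array(st["tool_pos"]);R=np.array(st["tool_rot"]);a=np.degrees(np.arctan2(R[1,0],R[0,0]))
    if pose: p,a=np.array(pose[0],float),pose[1]
    rows=[]
    for tgt,az,n in way:
        p0=p.copy();a0=a;tgt=np.array(tgt,float)
        da=(az-a0+180)%360-180
        for k in range(1,n+1):
            want=p0+(tgt-p0)*k/n; aw=a0+da*k/n
            c,s=np.cos(np.radians(a)),np.sin(np.radians(a))
            Rt=np.array([[c,s,0],[s,-c,0],[0,0,-1]])
            d=np.round((Rt.T@(want-p))*1000,dec); p=p+Rt@d/1000
            sp=np.round(-(aw-a),1); a=a-sp
            rows.append([width]+[float(x)+0 for x in d]+[float(sp)])
    for i in range(0,len(rows),5): print(rows[i:i+5])
    print("end",p,a)
E
python3 - <<'E'
from h import *
plan([([0.507,0.005,0.15],-69.6,13)],50)
E
```

```text
[[50, 36.0, -33.0, 3.0, 7.2], [50, 31.0, -36.0, 4.0, 7.2], [50, 27.0, -41.0, 3.0, 7.2], [50, 21.0, -43.0, 4.0, 7.2], [50, 16.0, -46.0, 3.0, 7.2]]
[[50, 10.0, -47.0, 4.0, 7.2], [50, 3.0, -49.0, 3.0, 7.2], [50, -2.0, -48.0, 3.0, 7.2], [50, -8.0, -48.0, 4.0, 7.2], [50, -14.0, -46.0, 3.0, 7.2]]
[[50, -20.0, -44.0, 4.0, 7.2], [50, -26.0, -41.0, 3.0, 7.2], [50, -30.0, -38.0, 3.0, 7.2]]
end [0.50703971 0.00524803 0.15047848] -69.5990087000506
```

>>> {"api": "apply_moves", "payload": {
  "series": [
    [50,36,-33,3,7.2],
    [50,31,-36,4,7.2],
    [50,27,-41,3,7.2],
    [50,21,-43,4,7.2],
    [50,16,-46,3,7.2]
  ]
}}

```text
t: 2.42
tool_pos: [0.3522, -0.348, 0.1776]
tool_rot: [[0.977, -0.212, 0.0], [-0.212, -0.977, -0.0], [0.0, 0.0, -1.0]]
force: [1.7, -0.6, -0.1]
width: 0.05
```

>>> {"api": "apply_moves", "payload": {
  "series": [
    [50,10,-47,4,7.2],
    [50,3,-49,3,7.2],
    [50,-2,-48,3,7.2],
    [50,-8,-48,4,7.2],
    [50,-14,-46,3,7.2]
  ]
}}

```text
t: 3.05
tool_pos: [0.4497, -0.1266, 0.1607]
tool_rot: [[0.666, -0.746, 0.001], [-0.746, -0.666, -0.0], [0.001, -0.0, -1.0]]
force: [0.8, -0.0, 0.6]
width: 0.0502
```

>>> {"api": "apply_moves", "payload": {
  "series": [
    [50,-20,-44,4,7.2],
    [50,-26,-41,3,7.2],
    [50,-30,-38,3,7.2]
  ]
}}

```text
t: 3.42
tool_pos: [0.5076, 0.0066, 0.1507]
tool_rot: [[0.344, -0.939, 0.001], [-0.939, -0.344, -0.0], [0.0, -0.001, -1.0]]
force: [-0.1, 0.1, 0.1]
width: 0.0502
```

```bash
python3 - <<'E'
from h import *
np.set_printoptions(precision=4,suppress=True)
st=read_state(); R=np.array(st["tool_rot"]);print(st["t"],st["tool_pos"],np.degrees(np.arctan2(R[1,0],R[0,0])),np.array(st["q"]),st["width"],st["force"])
save("b_wrist",viewer.grab_frame("wrist"));c=cal("wrist",st)
for t in["knob_near","knob_far"]:
    for r in pinpoint(t,"wrist")[:2]: print(t,np.array(r["point"]),r["score"],onz(c,r["point"],.078))
for p in((-.059,.072,.09),(-.066,-.072,.09),(0,.125,.26),(0,-.125,.26)): print(p,proj(c,W(p)))
E
```

```text
3.425 [0.5076 0.0066 0.1507] -69.86054932759534 [ 0.2498  0.1793 -0.3661  1.7406  0.0678  1.2334 -2.9235] 0.0502438153747623 [-0.0753  0.1347  0.0676]
knob_near [268.5 249.6] 0.6 [0.5025 0.0438 0.078 ]
knob_far [105.9 218.8] 0.94 [0.6441 0.0654 0.078 ]
(-0.059, 0.072, 0.09) [269.9555 260.4829]
(-0.066, -0.072, 0.09) [100.1277 225.6506]
(0, 0.125, 0.26) [360.0024 572.3813]
(0, -0.125, 0.26) [-163.395   454.7507]
```

View pics/b_wrist.png

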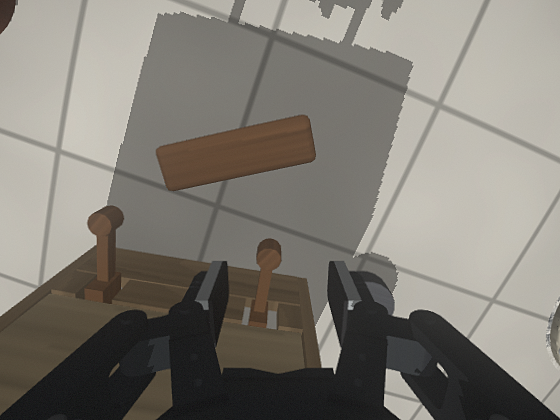

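```bash
python3 - <<'E'
from h import *
plan([([0.501,0.043,0.145],-62,2),([0.501,0.043,0.06],-62,3)],50)
E
```

```text
[[50, -17.0, -3.0, 3.0, -3.7], [50, -17.0, -4.0, 2.0, -3.6], [50, 0.0, 0.0, 28.0, -0.0], [50, 0.0, 0.0, 29.0, -0.0], [50, 0.0, 0.0, 28.0, -0.0]]
end [0.5008454  0.04245843 0.06043287] -62.006103066175335
```

>>> {"api": "apply_moves", "payload": {
  "series": [
    [50,-17,-3,3,-3.7],
    [50,-17,-4,2,-3.6],
    [50,0,0,28,0],
    [50,0,0,29,0],
    [50,0,0,28,0]
  ]
}}

```text
t: 4.2
tool_pos: [0.5002, 0.0398, 0.0599]
tool_rot: [[0.467, -0.884, 0.0], [-0.884, -0.467, 0.0], [0.0, -0.0, -1.0]]
force: [0.1, 0.0, -0.6]
width: 0.0502
```

```bash
python3 - <<'E'
from h import *
np.set_printoptions(precision=4,suppress=True)
st=read_state(); print(np.array(st["q"]),st["force"])
save("c_wrist",viewer.grab_frame("wrist"))
save("c_top",cv2.resize(viewer.grab_frame("top")[130:280,190:390],None,fx=3,fy=3,interpolation=2))
E
```

```text
[ 0.204   0.2618 -0.3977  1.865   0.1167  1.0369 -2.8964] [ 0.116   0.0029 -0.596 ]
```

View pics/c_wrist.png

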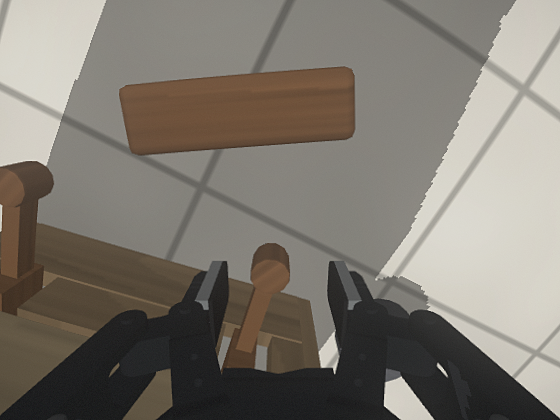

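View pics/c_top.png

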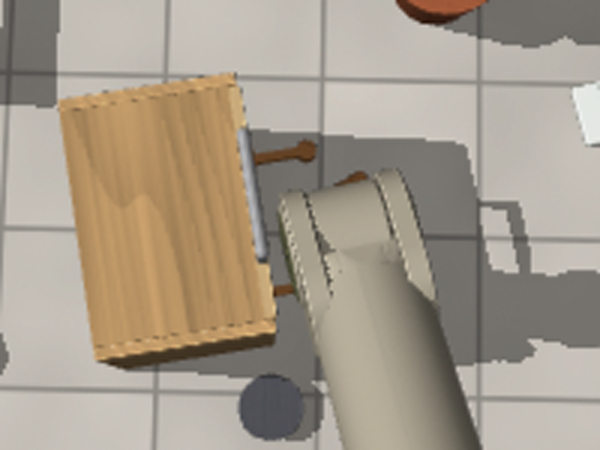

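```bash
python3 - <<'E'
from h import *
np.set_printoptions(precision=4,suppress=True)
st=read_state(); c=cal("wrist",st); p=np.array(st["tool_pos"]);R=np.array(st["tool_rot"])
for q in((0,0,0),(0,0,-.019),(0,0,-.03),(.011,.025,-.01),(-.011,.025,-.01)): print(q,proj(c,p+R@np.array(q)))
print("top centre",onz(c,(269.5,268),.09), R.T@(onz(c,(269.5,268),.09)-p))
E
```

```text
(0, 0, 0) [277.6768 243.8622]
(0, 0, -0.019) [277.6637 257.2564]
(0, 0, -0.03) [277.6549 266.3333]
(0.011, 0.025, -0.01) [320.8289 233.1409]
(-0.011, 0.025, -0.01) [319.261  267.2652]
top centre [0.5019 0.0413 0.09  ] [ 0.0001 -0.0043 -0.0322]
```

>>> {"api": "apply_moves", "payload": {
  "series": [
    [50,-3,-4,1,0],
    [0,0,0,0,0],
    [0,0,0,0,0],
    [0,0,0,0,0]
  ]
}}

```text
t: 4.8
tool_pos: [0.5031, 0.0438, 0.0601]
tool_rot: [[0.465, -0.885, 0.001], [-0.885, -0.465, 0.0], [0.0, -0.001, -1.0]]
force: [0.2, -0.6, 0.3]
width: 0.0003
```

```bash
python3 - <<'E'
from h import *
st=read_state(); print(st["width"],st["force"])
save("d_wrist",viewer.grab_frame("wrist"))
save("d_scene",cv2.resize(viewer.grab_frame("scene")[180:310,200:380],None,fx=4,fy=4,interpolation=2))
E
```

```text
0.00025373535856931323 [ 0.23008445 -0.59000812  0.25105809]
```

View pics/d_wrist.png

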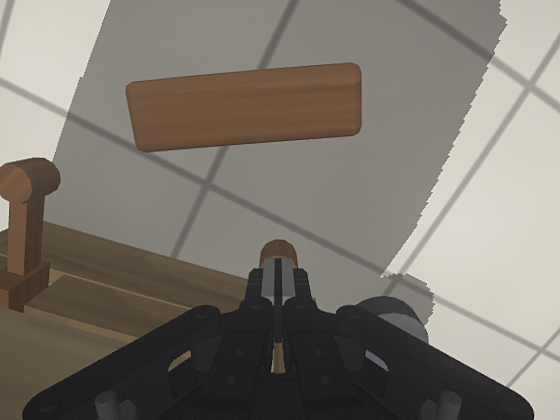

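View pics/d_scene.png

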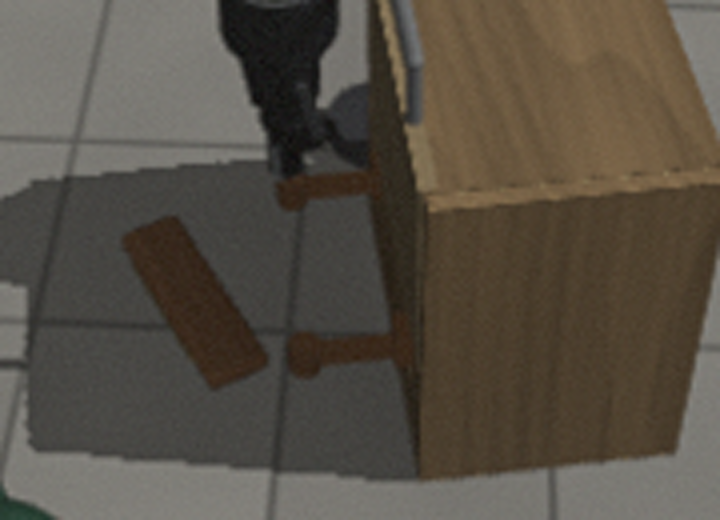

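```bash
python3 - <<'E'
from h import *
np.set_printoptions(precision=4,suppress=True)
st=read_state(); S=cal("scene"); p=np.array(st["tool_pos"]);R=np.array(st["tool_rot"])
for q in((0,0,0),(0,0,-.019),(0,0,-.03)):
    a=proj(S,p+R@np.array(q)); print(q,a,(a-[200,180])*4, proj(cal("wrist",st),p+R@np.array(q)))
a=proj(S,W((-.059,.072,.09)));print(a,(a-[200,180])*4)
print(viewer.calibration("wrist"))
E
```

```text
(0, 0, 0) [271.3743 232.3573] [285.4973 209.4291] [277.6717 243.8611]
(0, 0, -0.019) [271.1382 227.6618] [284.5528 190.647 ] [277.6581 257.2549]
(0, 0, -0.03) [270.9992 224.8956] [283.9967 179.5824] [277.6489 266.3314]
[272.5036 223.992 ] [290.0146 175.9678]
{'vertical_fov': 67.60088408548569, 'cx': 277.72076993720356, 'cy': 213.39563982196947, 'distortion': array([-0.0555,  0.    ,  0.    ,  0.    ,  0.    ]), 'tool_from_camera': array([[-0.0006, -0.9526, -0.3044,  0.0771],
       [ 1.    , -0.0005, -0.0004,  0.0001],
       [ 0.0003, -0.3044,  0.9526, -0.1793],
       [ 0.    ,  0.    ,  0.    ,  1.    ]])}
```

>>> {"api": "apply_moves", "payload": {
  "series": [
    [50,0,0,0,0],
    [50,0,0,0,0],
    [50,0,0,12,0],
    [50,0,0,11,0],
    [50,0,0,0,0]
  ]
}}

```text
t: 5.52
tool_pos: [0.5016, 0.0437, 0.035]
tool_rot: [[0.465, -0.885, -0.003], [-0.885, -0.465, 0.0], [-0.001, 0.003, -1.0]]
force: [0.3, 0.1, 0.2]
width: 0.0498
```

```bash
python3 - <<'E'
from h import *
st=read_state(); print(st["width"],st["force"],st["tool_pos"],st["q"])
save("e_wrist",viewer.grab_frame("wrist"))
save("e_scene",cv2.resize(viewer.grab_frame("scene")[180:310,200:380],None,fx=4,fy=4,interpolation=2))
E
```

```text
0.04980869642443446 [0.30770512 0.05822412 0.23183732] [0.50156819 0.04374117 0.03497156] [ 0.18756265  0.29928805 -0.39132323  1.88167272  0.13434936  0.98904862
 -2.92056783]
```

View pics/e_wrist.png

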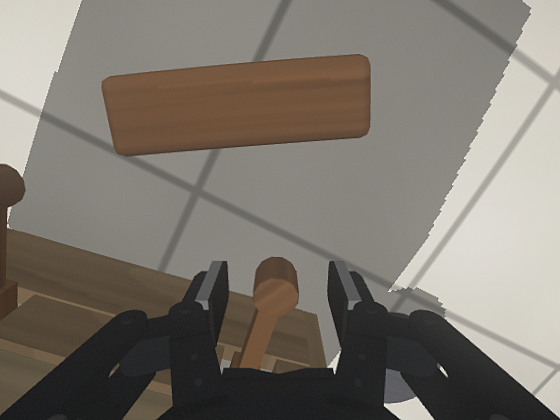

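View pics/e_scene.png

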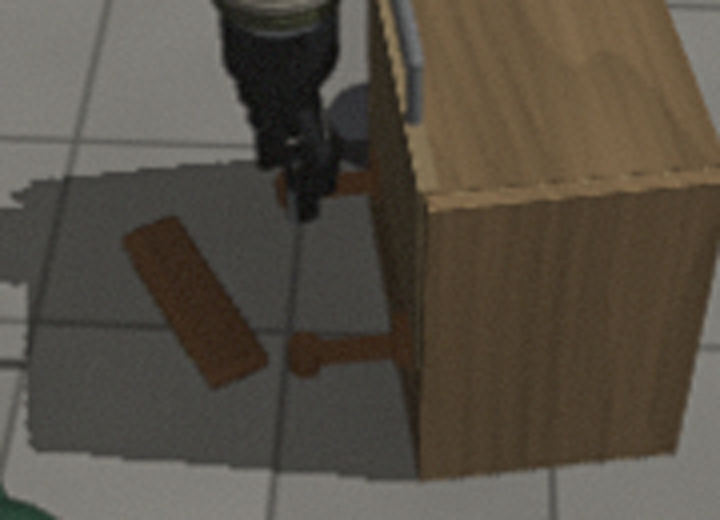

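>>> {"api": "apply_moves", "payload": {
  "series": [
    [0,0,0,0,0],
    [0,0,0,0,0],
    [0,0,0,0,0]
  ]
}}

```text
t: 6.0
tool_pos: [0.503, 0.0439, 0.0371]
tool_rot: [[0.465, -0.885, 0.001], [-0.885, -0.465, -0.0], [0.0, -0.001, -1.0]]
force: [-1.0, 0.2, 5.0]
width: 0.0195
```

```bash
python3 - <<'E'
from h import *
st=read_state(); print(st["width"],st["force"],st["tool_pos"])
save("f_wrist",cv2.resize(viewer.grab_frame("wrist")[220:400,180:380],None,fx=3,fy=3))
E
```

```text
0.0194876159078543 [-0.99381032  0.20897465  5.03839402] [0.5030434  0.04388848 0.03707937]
```

View pics/f_wrist.png

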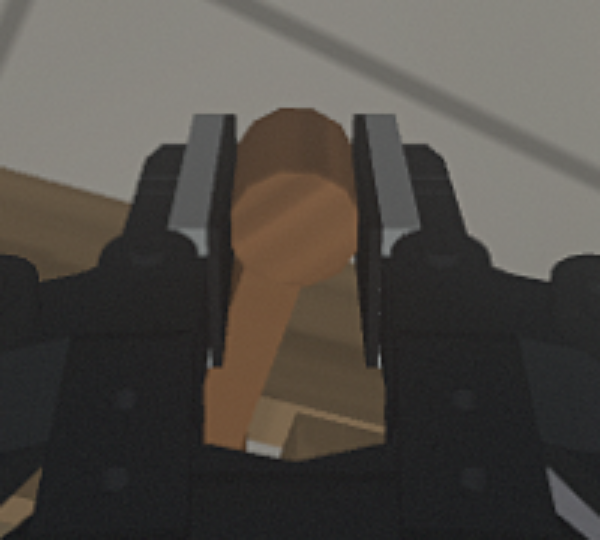

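>>> {"api": "apply_moves", "payload": {
  "series": [
    [0,19,6,0,0],
    [0,19,6,0,0],
    [0,19,6,0,0],
    [0,19,6,0,0]
  ]
}}

```text
t: 6.55
tool_pos: [0.5173, -0.0344, 0.0371]
tool_rot: [[0.466, -0.885, 0.001], [-0.885, -0.466, 0.001], [-0.0, -0.001, -1.0]]
force: [-0.8, 2.6, 4.4]
width: 0.0195
```

>>> {"api": "apply_moves", "payload": {
  "series": [
    [0,14,4,0,0],
    [0,9,3,0,0],
    [0,3,1,0,0],
    [0,3,1,0,0],
    [0,0,0,0,0]
  ]
}}

```text
t: 7.18
tool_pos: [0.5221, -0.0609, 0.037]
tool_rot: [[0.467, -0.884, -0.001], [-0.884, -0.467, 0.004], [-0.003, -0.001, -1.0]]
force: [-4.9, 7.8, 7.9]
width: 0.0194
```

>>> {"api": "apply_moves", "payload": {
  "series": [
    [0,3,1,0,0],
    [0,0,0,0,0]
  ]
}}

```text
t: 7.42
tool_pos: [0.5221, -0.0608, 0.037]
tool_rot: [[0.47, -0.883, -0.002], [-0.883, -0.47, 0.006], [-0.007, -0.001, -1.0]]
force: [-7.5, 16.8, 12.1]
width: 0.0195
```

```bash
python3 - <<'E'
from h import *
st=read_state(); print(st["width"],st["force"],st["tool_pos"],st["q"])
save("g_wrist",viewer.grab_frame("wrist"))
save("g_top",cv2.resize(viewer.grab_frame("top")[130:280,190:390],None,fx=3,fy=3,interpolation=2))
save("g_scene",cv2.resize(viewer.grab_frame("scene")[180:310,200:380],None,fx=4,fy=4,interpolation=2))
E
```

```text
0.01947715600017023 [-7.45532987 16.82482476 12.05975484] [ 0.52211404 -0.06080973  0.03698883] [ 0.34106746  0.33325911 -0.33380207  1.82543348  0.11970698  1.00528601
 -2.69287323]
```

View pics/g_wrist.png

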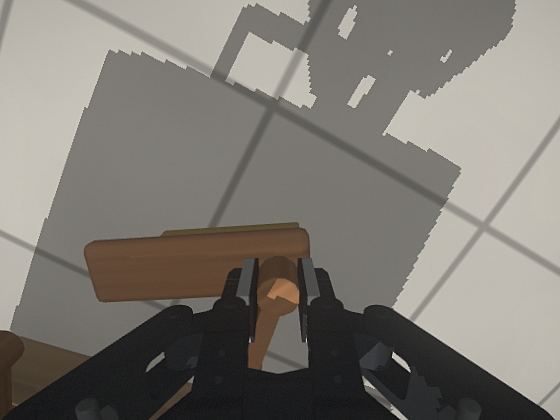

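View pics/g_scene.png

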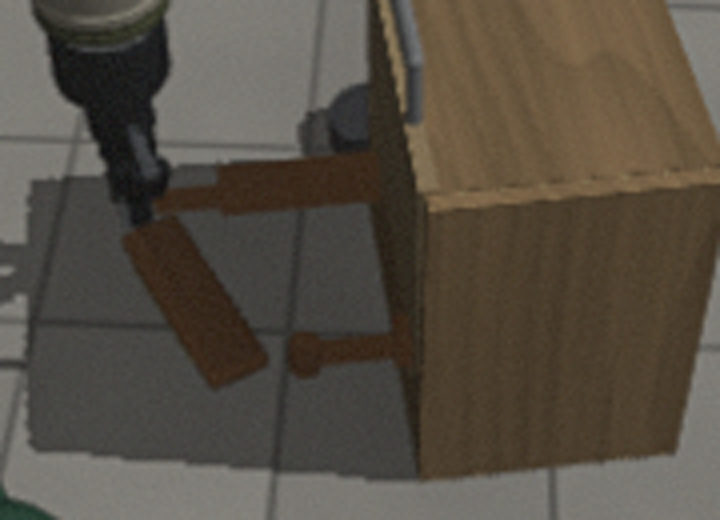

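>>> {"api": "apply_moves", "payload": {
  "series": [
    [0,-5,-2,0,0],
    [45,0,0,0,0],
    [45,0,0,0,0],
    [45,0,0,-45,0],
    [45,0,0,-45,0]
  ]
}}

```text
t: 8.2
tool_pos: [0.5219, -0.0626, 0.1271]
tool_rot: [[0.464, -0.886, -0.001], [-0.886, -0.464, 0.0], [-0.001, 0.001, -1.0]]
force: [0.8, -0.0, 0.4]
width: 0.0451
```

```bash
python3 - <<'E'
from h import *
st=read_state(); print(st["width"],st["force"],st["tool_pos"],st["q"])
plan([([0.645,0.056,0.125],-62,4)],45)
plan([([0.645,0.056,0.125],-62,4)],45,pose=([0.5211,-.0558,0.127],-62))
E
```

```text
0.045056508451136686 [ 0.78410891 -0.04384884  0.36978866] [ 0.52188933 -0.06259003  0.1270731 ] [ 0.35206986  0.23669363 -0.34075359  1.72692247  0.08391811  1.19367969
 -2.66974743]
[[45, -12.0, -41.0, 1.0, -0.1], [45, -12.0, -41.0, 0.0, -0.1], [45, -12.0, -41.0, 1.0, -0.1], [45, -11.0, -41.0, 0.0, -0.0]]
end [0.64501822 0.05549902 0.1250731 ] -62.03820763833614
[[45, -10.0, -40.0, 1.0, -0.0], [45, -10.0, -41.0, 0.0, -0.0], [45, -10.0, -40.0, 1.0, -0.0], [45, -11.0, -41.0, 0.0, -0.0]]
end [0.64488918 0.05645524 0.125     ] -62.0
```

>>> {"api": "apply_moves", "payload": {
  "series": [
    [45,-12,-41,1,0],
    [45,-12,-41,0,0],
    [45,-12,-41,1,0],
    [45,-11,-41,0,0],
    [45,0,0,0,0]
  ]
}}

```text
t: 8.82
tool_pos: [0.6466, 0.0591, 0.1234]
tool_rot: [[0.468, -0.884, -0.001], [-0.884, -0.468, 0.002], [-0.002, -0.0, -1.0]]
force: [0.1, 0.3, 0.7]
width: 0.045
```

```bash
python3 - <<'E'
from h import *
st=read_state(); print(st["width"],st["force"],st["tool_pos"],st["q"])
save("i_wrist",viewer.grab_frame("wrist")); save("i_top",cv2.resize(viewer.grab_frame("top")[130:280,190:390],None,fx=3,fy=3,interpolation=2))
c=cal("wrist",st)
print(pinpoint("knob_far","wrist")[:2])
print(proj(c,[.6433,.0666,.09]))
E
```

```text
0.04504018339805017 [0.1045047  0.30383299 0.72478098] [0.64662917 0.05914054 0.12336421] [ 0.11830277  0.50416713 -0.37275496  1.38381225  0.18167709  1.28790124
 -2.91725556]
[{'point': [277.5, 226.9], 'score': 0.61}]
[276.96097453 235.90484981]
```

View pics/i_wrist.png

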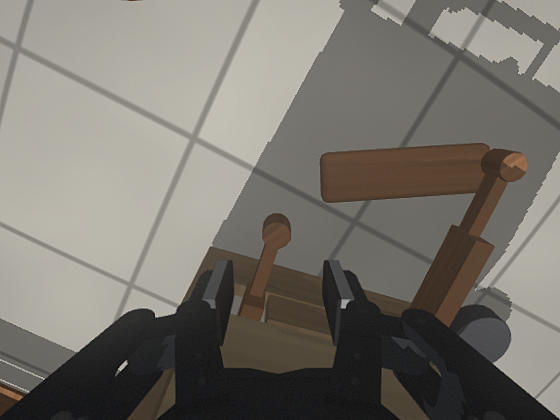

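View pics/i_top.png

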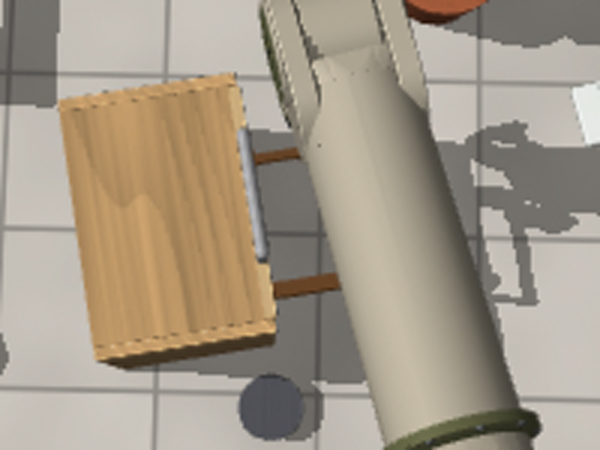

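>>> {"api": "apply_moves", "payload": {
  "series": [
    [45,-4,0,28,0],
    [45,0,0,29,0],
    [45,0,0,29,0],
    [45,0,0,0,0]
  ]
}}

```text
t: 9.48
tool_pos: [0.6416, 0.057, 0.0364]
tool_rot: [[0.463, -0.886, -0.005], [-0.886, -0.463, -0.001], [-0.001, 0.005, -1.0]]
force: [0.2, -0.0, -0.3]
width: 0.0449
```

>>> {"api": "apply_moves", "payload": {
  "series": [
    [0,0,0,0,0],
    [0,0,0,0,0],
    [0,0,0,0,0]
  ]
}}

```text
t: 9.85
tool_pos: [0.6477, 0.0596, 0.041]
tool_rot: [[0.464, -0.886, 0.008], [-0.886, -0.464, 0.002], [0.002, -0.008, -1.0]]
force: [11.7, 2.0, -7.7]
width: 0.0189
```

```bash
python3 - <<'E'
from h import *
st=read_state(); print(st["width"],st["force"],st["tool_pos"],st["q"])
save("j_wrist",viewer.grab_frame("wrist"))
E
```

```text
0.018907158147253644 [11.6598016   2.03101292 -7.67311389] [0.64769088 0.0596367  0.04100073] [ 0.10641443  0.56599974 -0.35130555  1.4817963   0.20630233  1.12176984
 -2.94140867]
```

View pics/j_wrist.png

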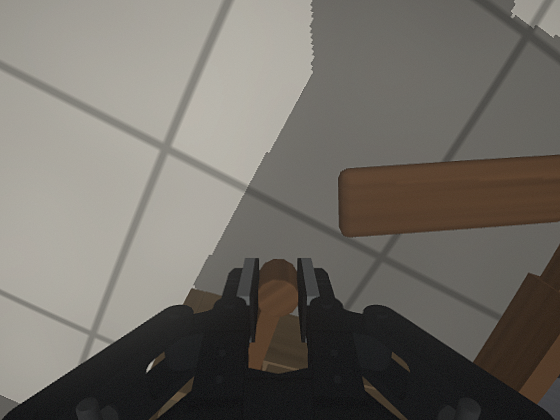

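>>> {"api": "apply_moves", "payload": {
  "series": [
    [0,19,3,0,0],
    [0,19,5,0,0],
    [0,19,6,0,0],
    [0,19,6,0,0]
  ]
}}

```text
t: 10.4
tool_pos: [0.6619, -0.0185, 0.0408]
tool_rot: [[0.464, -0.886, 0.002], [-0.886, -0.464, -0.0], [0.001, -0.001, -1.0]]
force: [-4.1, 2.0, 5.7]
width: 0.0192
```

>>> {"api": "apply_moves", "payload": {
  "series": [
    [0,12,4,0,0],
    [0,7,2,0,0],
    [0,3,1,0,0],
    [0,3,1,0,0],
    [0,0,0,0,0]
  ]
}}

```text
t: 11.02
tool_pos: [0.6655, -0.0383, 0.0407]
tool_rot: [[0.468, -0.884, -0.0], [-0.884, -0.468, 0.005], [-0.005, -0.002, -1.0]]
force: [-7.7, 10.9, 8.6]
width: 0.0194
```

>>> {"api": "apply_moves", "payload": {
  "series": [
    [0,3,1,0,0],
    [0,0,0,0,0]
  ]
}}

```text
t: 11.28
tool_pos: [0.6656, -0.0382, 0.0407]
tool_rot: [[0.47, -0.883, -0.001], [-0.883, -0.47, 0.008], [-0.008, -0.003, -1.0]]
force: [-10.9, 17.1, 10.0]
width: 0.0187
```

>>> {"api": "apply_moves", "payload": {
  "series": [
    [0,-6,-3,0,0],
    [45,0,0,0,0],
    [45,0,0,0,0],
    [45,0,0,-45,0],
    [45,0,0,-45,0]
  ]
}}

```text
t: 11.9
tool_pos: [0.6662, -0.0407, 0.1294]
tool_rot: [[0.464, -0.886, -0.001], [-0.886, -0.464, -0.0], [-0.0, 0.001, -1.0]]
force: [1.2, 1.2, -0.4]
width: 0.0449
```

```bash
python3 - <<'E'
from h import *
st=read_state(); print(st["width"],st["force"],st["tool_pos"],st["q"])
save("k_wrist",viewer.grab_frame("wrist"))
save("k_scene",cv2.resize(viewer.grab_frame("scene")[140:310,200:380],None,fx=3.5,fy=3.5,interpolation=2))
plan([([0.58,-.05,.25],-40,3),(W((-.04,0,.33)),10.45,5)],40)
E
```

```text
0.044862670123587786 [ 1.22162048  1.15146554 -0.44134849] [ 0.6662177  -0.04066583  0.12938526] [ 0.2359132   0.53454713 -0.33611029  1.31919721  0.17452827  1.31709658
 -2.75970799]
[[40, -11.0, 28.0, -38.0, -7.5], [40, -15.0, 27.0, -38.0, -7.4], [40, -18.0, 24.0, -39.0, -7.5], [40, -19.0, -18.0, -16.0, -10.1], [40, -15.0, -21.0, -16.0, -10.1]]
[[40, -11.0, -24.0, -16.0, -10.1], [40, -7.0, -25.0, -16.0, -10.0], [40, -2.0, -25.0, -16.0, -10.1]]
end [0.56702525 0.07897774 0.33048568] 10.428990437110503
```

View pics/k_scene.png

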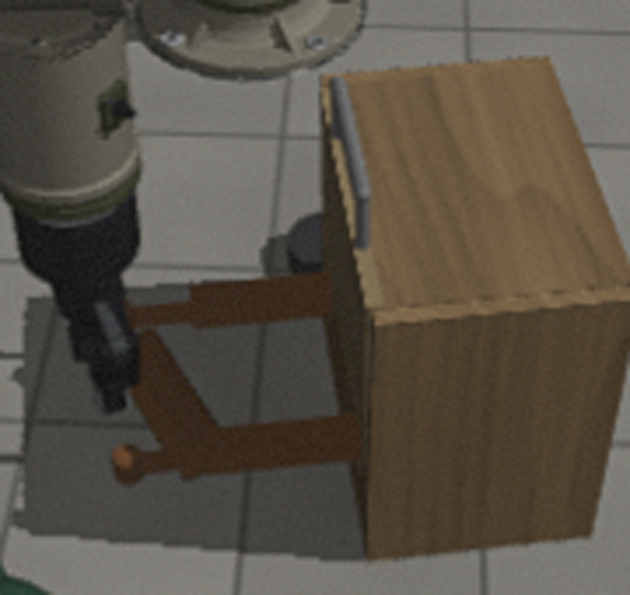

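View pics/k_wrist.png

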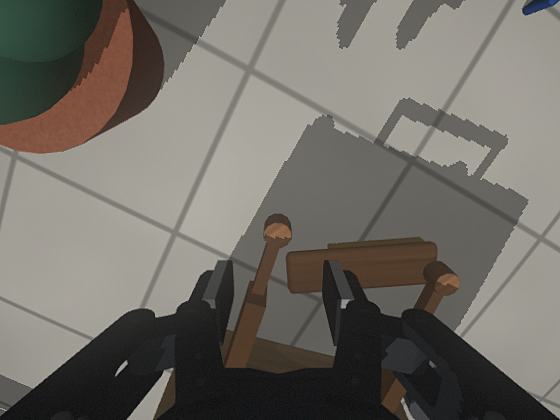

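```bash
python3 - <<'E'
from h import *
np.set_printoptions(precision=1,suppress=True)
st=read_state(); S=cal("scene");Wc=cal("wrist",st); p=np.array(st["tool_pos"]);R=np.array(st["tool_rot"])
for y in(-.0225,.0225,-.035):
  for z in(0,-.02,-.03,-.04):
    a=proj(S,p+R@np.array([0,y,z])); print(y,z,(a-[200,140])*3.5, proj(Wc,p+R@np.array([0.011,y,z])))
E
```

```text
-0.0225 0 [115.5 446.4] [240.7 227.2]
-0.0225 -0.02 [112.7 427.6] [236.6 239.8]
-0.0225 -0.03 [111.3 417.9] [234.2 247.2]
-0.0225 -0.04 [109.8 408.2] [231.6 255.5]
0.0225 0 [ 94.  400.3] [314.6 227.2]
0.0225 -0.02 [ 90.9 381.4] [318.6 239.8]
0.0225 -0.03 [ 89.4 371.7] [321.  247.2]
0.0225 -0.04 [ 87.9 361.9] [323.7 255.5]
-0.035 0 [121.7 459.7] [220.3 227.2]
-0.035 -0.02 [119.  440.9] [214.  239.8]
-0.035 -0.03 [117.6 431.3] [210.2 247.2]
-0.035 -0.04 [116.1 421.5] [206.1 255.5]
```

```bash
python3 - <<'E'
from h import *
plan([([0.58,-.04,.25],-38,3),(W((-.03,0,.31)),10.45,5)],40)
E
```

```text
[[40, -14.0, 27.0, -38.0, -8.1], [40, -18.0, 24.0, -38.0, -8.1], [40, -20.0, 22.0, -39.0, -8.2], [40, -18.0, -19.0, -12.0, -9.7], [40, -15.0, -21.0, -12.0, -9.7]]
[[40, -11.0, -24.0, -12.0, -9.7], [40, -7.0, -25.0, -12.0, -9.6], [40, -3.0, -26.0, -12.0, -9.7]]
end [0.56505625 0.08896676 0.31048568] 10.428990437110505
```

>>> {"api": "apply_moves", "payload": {
  "series": [
    [40,-14,27,-38,-8.1],
    [40,-18,24,-38,-8.1],
    [40,-20,22,-39,-8.2],
    [40,-18,-19,-12,-9.7],
    [40,-15,-21,-12,-9.7]
  ]
}}

```text
t: 12.62
tool_pos: [0.5706, 0.011, 0.2687]
tool_rot: [[0.949, -0.314, 0.002], [-0.314, -0.949, -0.001], [0.002, -0.0, -1.0]]
force: [-0.4, -0.4, -0.6]
width: 0.04
```

>>> {"api": "apply_moves", "payload": {
  "series": [
    [40,-11,-24,-12,-9.7],
    [40,-7,-25,-12,-9.6],
    [40,-3,-26,-12,-9.7],
    [40,0,0,0,0]
  ]
}}

```text
t: 13.12
tool_pos: [0.5613, 0.0918, 0.3047]
tool_rot: [[0.982, 0.186, 0.002], [0.186, -0.982, 0.001], [0.003, -0.001, -1.0]]
force: [-0.5, -0.3, 0.7]
width: 0.04
```

```bash
python3 - <<'E'
from h import *
np.set_printoptions(precision=4,suppress=True)
st=read_state(); R=np.array(st["tool_rot"]);p=np.array(st["tool_pos"]);print(st["force"],p,np.degrees(np.arctan2(R[1,0],R[0,0])),st["q"])
save("l_wrist",viewer.grab_frame("wrist"));c=cal("wrist",st)
print(pinpoint("flap_bar","wrist")[:2],proj(c,W((.006,0,.305))),proj(c,W((.006,-.05,.305))), R.T@(W((.006,0,.305))-p))
save("l_scene",cv2.resize(viewer.grab_frame("scene")[110:280,200:380],None,fx=3.5,fy=3.5,interpolation=2))
E
```

```text
[-0.5407 -0.2933  0.7308] [0.5613 0.0918 0.3047] 10.737699756107324 [ 0.257   0.2898 -0.6245  1.3011  0.1674  1.6    -1.7254]
[{'point': [232.1, 236.7], 'score': 0.56}] [226.1455 239.7396] [222.2417 158.2852] [ 0.0034 -0.0327 -0.0002]
```

View pics/l_wrist.png

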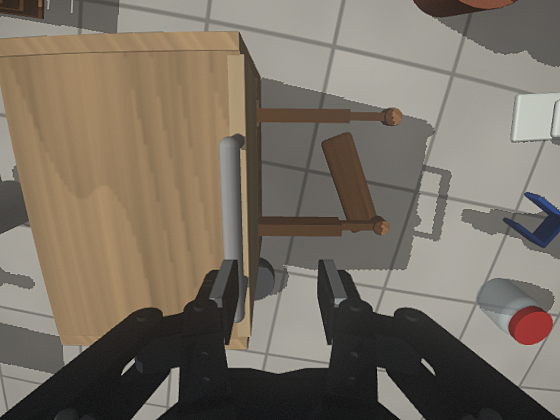

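View pics/l_scene.png

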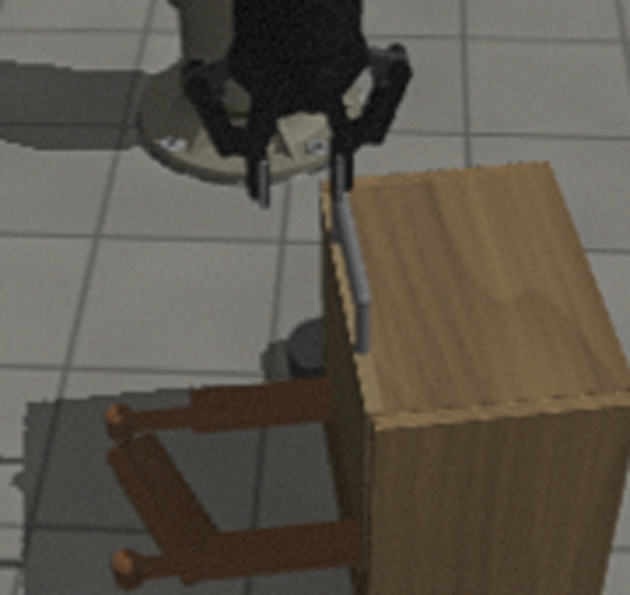

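>>> {"api": "apply_moves", "payload": {
  "series": [
    [40,3,-15,0,0],
    [40,2,-14,0,0],
    [40,0,0,0,0]
  ]
}}

```text
t: 13.65
tool_pos: [0.5603, 0.1212, 0.3035]
tool_rot: [[0.983, 0.185, -0.0], [0.185, -0.983, 0.001], [-0.0, -0.001, -1.0]]
force: [-1.1, -0.9, -0.4]
width: 0.0401
```

```bash
python3 - <<'E'
from h import *
np.set_printoptions(precision=4,suppress=True)
st=read_state(); R=np.array(st["tool_rot"]);p=np.array(st["tool_pos"]);print(st["force"],p,np.degrees(np.arctan2(R[1,0],R[0,0])))
save("m_wrist",viewer.grab_frame("wrist"));c=cal("wrist",st)
print(proj(c,W((.006,0,.305))), R.T@(W((.006,0,.305))-p))
E
```

```text
[-1.1028 -0.8571 -0.3744] [0.5603 0.1212 0.3035] 10.672859461842041
[273.1683 247.2791] [-0.0011 -0.0037 -0.0015]
```

View pics/m_wrist.png

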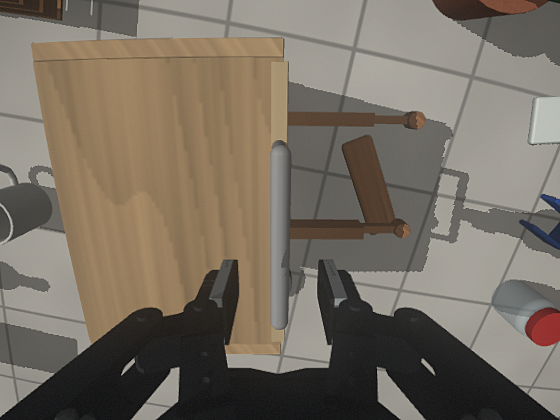

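>>> {"api": "apply_moves", "payload": {
  "series": [
    [40,0,1,15,0],
    [40,0,0,16,0],
    [40,0,0,15,0],
    [40,0,0,0,0]
  ]
}}

```text
t: 14.2
tool_pos: [0.5601, 0.1173, 0.2556]
tool_rot: [[0.983, 0.182, -0.003], [0.182, -0.983, -0.001], [-0.003, 0.0, -1.0]]
force: [0.1, 0.5, -0.1]
width: 0.04
```

```bash
python3 - <<'E'
from h import *
np.set_printoptions(precision=4,suppress=True)
st=read_state(); p=np.array(st["tool_pos"]);print(st["force"],p)
save("n_wrist",viewer.grab_frame("wrist"))
save("n_scene",cv2.resize(viewer.grab_frame("scene")[110:280,200:380],None,fx=3.5,fy=3.5,interpolation=2))
E
```

```text
[ 0.0612  0.4702 -0.1172] [0.5601 0.1173 0.2556]
```

View pics/n_wrist.png

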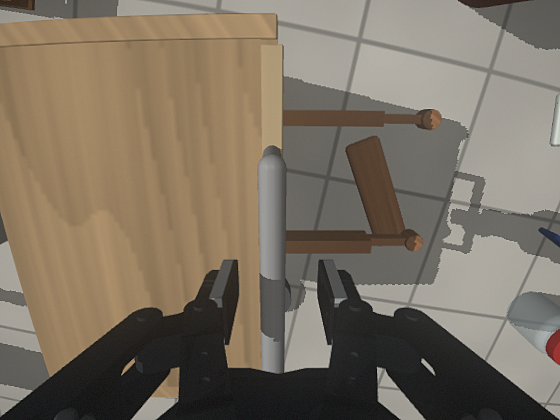

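View pics/n_scene.png

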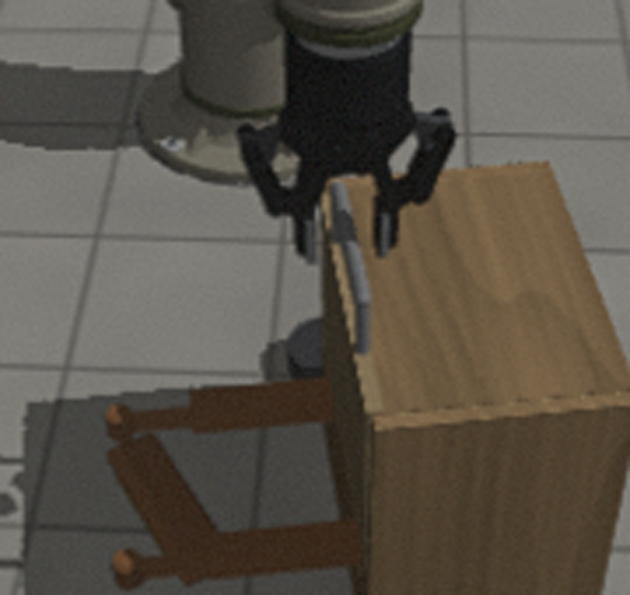

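>>> {"api": "apply_moves", "payload": {
  "series": [
    [40,0,-3,0,0],
    [0,0,0,0,0],
    [0,0,0,0,0],
    [0,0,0,0,0]
  ]
}}

```text
t: 14.8
tool_pos: [0.5606, 0.1211, 0.2581]
tool_rot: [[0.983, 0.182, 0.001], [0.182, -0.983, 0.0], [0.001, -0.0, -1.0]]
force: [-0.9, -0.0, 4.0]
width: 0.0096
```

```bash
python3 - <<'E'
from h import *
np.set_printoptions(precision=4,suppress=True)
st=read_state(); p=np.array(st["tool_pos"]);print(st["force"],p,st["width"])
save("o_wrist",viewer.grab_frame("wrist"))
E
```

```text
[-0.8788 -0.0388  3.9991] [0.5606 0.1211 0.2581] 0.009567790249202018
```

View pics/o_wrist.png

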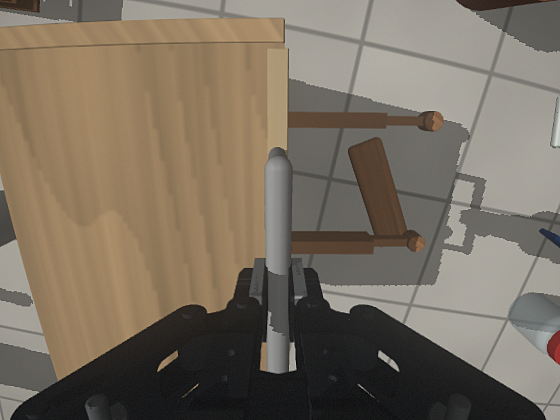

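```bash
python3 - <<'E'
import numpy as np
th=np.concatenate([[0,1,2.5],np.linspace(5,86,28),[88,89.3,90]])*np.pi/180
u=205*np.sin(th)-6*np.cos(th);v=205*np.cos(th)+6*np.sin(th)
U=np.round(u-u[0]);V=np.round(v[0]-v)
r=[[0,0,int(a),int(b),0] for a,b in zip(np.diff(U),np.diff(V))]
for i in range(0,len(r),5): print(r[i:i+5], np.round(np.degrees(th[min(i+5,len(r))]),1),U[min(i+5,len(r))],V[min(i+5,len(r))])
E
```

```text
[[0, 0, 4, 0, 0], [0, 0, 5, 0, 0], [0, 0, 9, 0, 0], [0, 0, 11, 1, 0], [0, 0, 10, 2, 0]] 11.0 39.0 3.0
[[0, 0, 11, 2, 0], [0, 0, 10, 2, 0], [0, 0, 10, 3, 0], [0, 0, 11, 4, 0], [0, 0, 9, 4, 0]] 26.0 90.0 18.0
[[0, 0, 10, 5, 0], [0, 0, 10, 5, 0], [0, 0, 9, 6, 0], [0, 0, 8, 6, 0], [0, 0, 9, 6, 0]] 41.0 136.0 46.0
[[0, 0, 8, 7, 0], [0, 0, 8, 8, 0], [0, 0, 7, 8, 0], [0, 0, 7, 8, 0], [0, 0, 7, 8, 0]] 56.0 173.0 85.0
[[0, 0, 6, 9, 0], [0, 0, 5, 9, 0], [0, 0, 5, 10, 0], [0, 0, 5, 10, 0], [0, 0, 4, 10, 0]] 71.0 198.0 133.0
[[0, 0, 3, 10, 0], [0, 0, 3, 10, 0], [0, 0, 3, 10, 0], [0, 0, 2, 11, 0], [0, 0, 1, 11, 0]] 86.0 210.0 185.0
[[0, 0, 1, 7, 0], [0, 0, 0, 4, 0], [0, 0, 0, 3, 0]] 90.0 211.0 199.0
```

>>> {"api": "apply_moves", "payload": {
  "series": [
    [0,0,4,0,0],
    [0,0,5,0,0],
    [0,0,9,0,0],
    [0,0,11,1,0],
    [0,0,10,2,0]
  ]
}}

```text
t: 15.48
tool_pos: [0.5678, 0.0815, 0.2547]
tool_rot: [[0.983, 0.182, 0.0], [0.182, -0.983, -0.0], [0.0, 0.0, -1.0]]
force: [-1.5, -0.4, 5.8]
width: 0.0095
```

```bash
python3 - <<'E'
from h import *
st=read_state(); p=np.array(st["tool_pos"]);print(st["force"],p,st["width"])
save("p_wrist",viewer.grab_frame("wrist"))
E
```

```text
[-1.49857394 -0.36881395  5.79702332] [0.56782885 0.08146212 0.25466068] 0.009459418907988803
```

View pics/p_wrist.png

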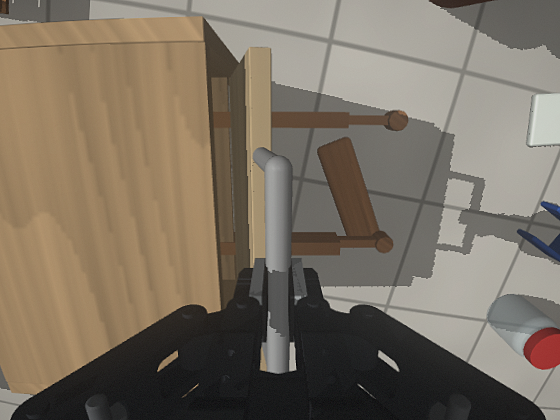

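Flap follows the grip (tilted ~11°). Continuing along the arc.

>>> {"api": "apply_moves", "payload": {
  "series": [
    [0,0,11,2,0],
    [0,0,10,2,0],
    [0,0,10,3,0],
    [0,0,11,4,0],
    [0,0,9,4,0]
  ]
}}

```text
t: 16.15
tool_pos: [0.5768, 0.0314, 0.2387]
tool_rot: [[0.983, 0.182, -0.001], [0.182, -0.983, -0.0], [-0.001, -0.0, -1.0]]
force: [0.7, 1.4, -0.3]
width: 0.0095
```

>>> {"api": "apply_moves", "payload": {
  "series": [
    [0,0,10,5,0],
    [0,0,10,5,0],
    [0,0,9,6,0],
    [0,0,8,6,0],
    [0,0,9,6,0]
  ]
}}

```text
t: 16.77
tool_pos: [0.5848, -0.0131, 0.2109]
tool_rot: [[0.983, 0.183, -0.001], [0.183, -0.983, 0.0], [-0.001, -0.0, -1.0]]
force: [-1.0, 3.6, -4.5]
width: 0.0094
```

>>> {"api": "apply_moves", "payload": {
  "series": [
    [0,0,8,7,0],
    [0,0,8,8,0],
    [0,0,7,8,0],
    [0,0,7,8,0],
    [0,0,7,8,0]
  ]
}}

```text
t: 17.4
tool_pos: [0.5915, -0.049, 0.1716]
tool_rot: [[0.983, 0.183, -0.001], [0.183, -0.983, 0.001], [-0.001, -0.001, -1.0]]
force: [-4.8, 6.1, -5.1]
width: 0.0094
```

>>> {"api": "apply_moves", "payload": {
  "series": [
    [0,0,6,9,0],
    [0,0,5,9,0],
    [0,0,5,10,0],
    [0,0,5,10,0],
    [0,0,4,10,0]
  ]
}}

```text
t: 18.02
tool_pos: [0.596, -0.0729, 0.1235]
tool_rot: [[0.983, 0.183, -0.001], [0.183, -0.983, 0.002], [-0.001, -0.002, -1.0]]
force: [-5.2, 5.0, 0.5]
width: 0.0094
```

```bash
python3 - <<'E'
from h import *
st=read_state(); p=np.array(st["tool_pos"]);print(st["force"],p,st["width"])
save("q_wrist",viewer.grab_frame("wrist"))
save("q_scene",cv2.resize(viewer.grab_frame("scene")[110:310,180:380],None,fx=3,fy=3,interpolation=2))
E
```

```text
[-5.17493258  5.04558003  0.53308277] [ 0.59596893 -0.07287752  0.12347758] 0.009441387689976526
```

View pics/q_wrist.png

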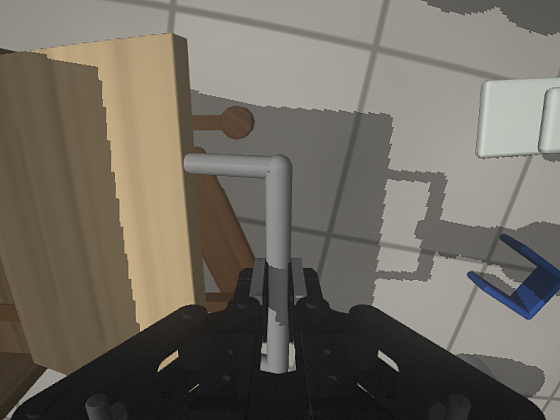

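View pics/q_scene.png

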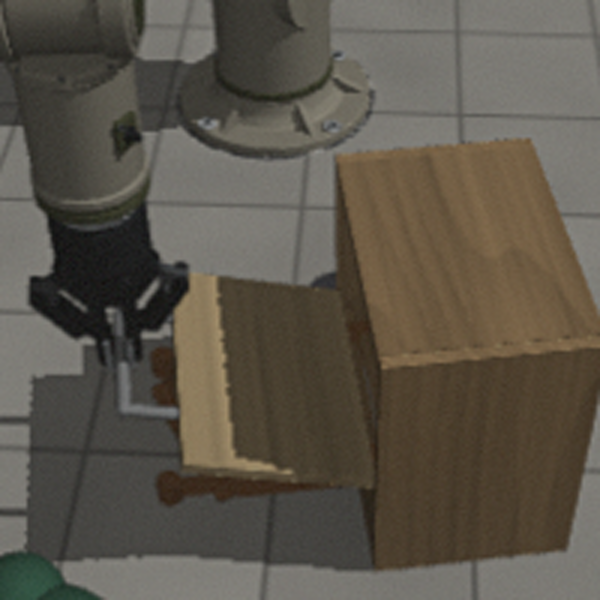

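>>> {"api": "apply_moves", "payload": {
  "series": [
    [0,0,3,10,0],
    [0,0,3,10,0],
    [0,0,2,9,0],
    [0,0,2,8,0],
    [0,0,1,7,0]
  ]
}}

```text
t: 18.75
tool_pos: [0.5975, -0.0826, 0.0799]
tool_rot: [[0.983, 0.184, -0.002], [0.184, -0.983, 0.002], [-0.002, -0.002, -1.0]]
force: [-6.5, 7.1, -1.4]
width: 0.0093
```

>>> {"api": "apply_moves", "payload": {
  "series": [
    [0,0,1,6,0],
    [0,0,1,5,0],
    [0,0,0,4,0],
    [0,0,0,3,0],
    [0,0,0,2,0]
  ]
}}

```text
t: 19.38
tool_pos: [0.5984, -0.0837, 0.0647]
tool_rot: [[0.983, 0.185, -0.0], [0.185, -0.983, 0.001], [-0.0, -0.001, -1.0]]
force: [-26.7, 8.8, 41.5]
width: 0.0094
```

>>> {"api": "apply_moves", "payload": {
  "series": [
    [0,0,0,-3,0],
    [0,0,0,0,0]
  ]
}}

```text
t: 19.62
tool_pos: [0.5983, -0.0836, 0.0654]
tool_rot: [[0.983, 0.185, -0.001], [0.185, -0.983, 0.002], [-0.0, -0.002, -1.0]]
force: [-14.5, 9.2, 14.0]
width: 0.0092
```

```bash
python3 - <<'E'
from h import *
st=read_state(); p=np.array(st["tool_pos"]);print(st["force"],st["wrist_torque"],p,st["width"])
save("r_wrist",viewer.grab_frame("wrist"))
save("r_scene",cv2.resize(viewer.grab_frame("scene")[160:310,180:380],None,fx=4,fy=4,interpolation=2))
save("r_top",cv2.resize(viewer.grab_frame("top")[130:280,190:390],None,fx=3,fy=3,interpolation=2))
E
```

```text
[-14.4580844    9.24853031  13.98219322] [2.009099   3.07435277 0.21983655] [ 0.59825392 -0.08361233  0.06544546] 0.009166290008051355
```

View pics/r_wrist.png

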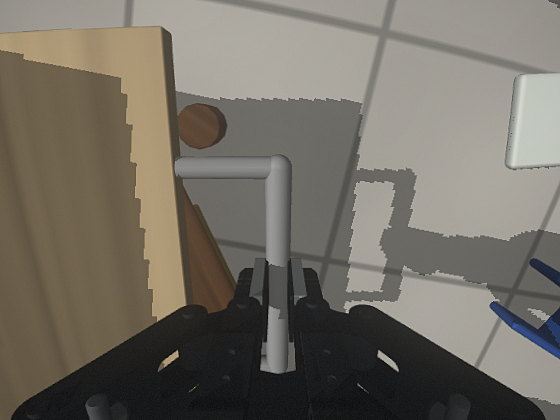

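View pics/r_scene.png

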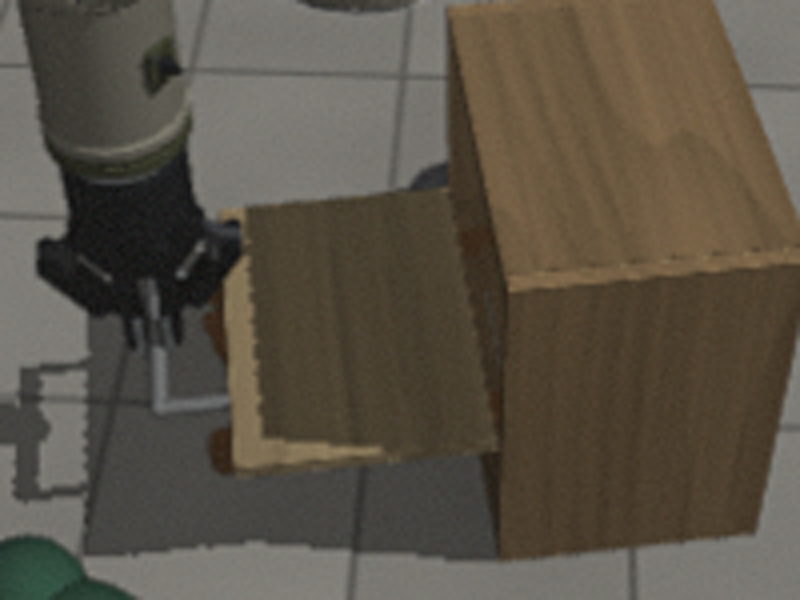

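View pics/r_top.png

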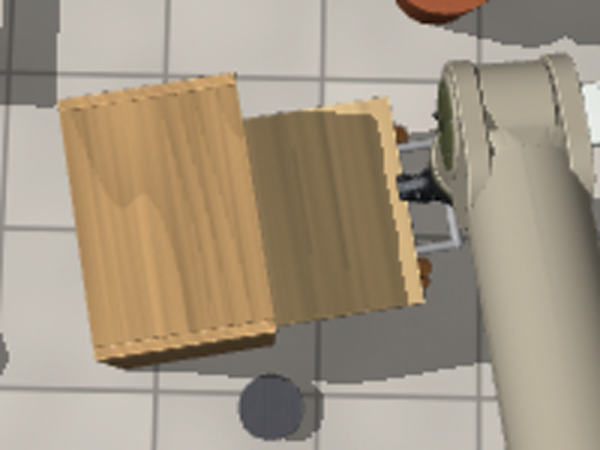

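```bash
python3 - <<'E'
from h import *
np.set_printoptions(precision=1,suppress=True)
S=cal("scene")
def pt(th,r,w,y): # r along board, w inward from outer face
    return W((-(r*np.sin(th)-w*np.cos(th)),y,.1+r*np.cos(th)+w*np.sin(th)))
for th in(1.50,1.53,1.571):
    print(th,[((proj(S,pt(th,*q))-[180,160])*4+1.5) for q in((.16,.012,-.111),(.16,0,-.111),(.16,.012,.111),(.205,.006,-.056))])
E
python3 - <<'E'
import cv2
a=cv2.imread("pics/r_scene.png")[380:500,130:330]
cv2.imwrite("pics/r_s2.png",cv2.resize(a,None,fx=4,fy=4,interpolation=0))
E
```

```text
1.5 [array([234.8, 455.5]), array([235.2, 467.9]), array([218.7, 197. ]), array([157.3, 394.9])]
1.53 [array([234.5, 460.5]), array([235.4, 472.7]), array([218.4, 202.1]), array([157.6, 401.3])]
1.571 [array([234.4, 467.3]), array([236.1, 479.3]), array([218.4, 209. ]), array([158.6, 410. ])]
```

View pics/r_s2.png

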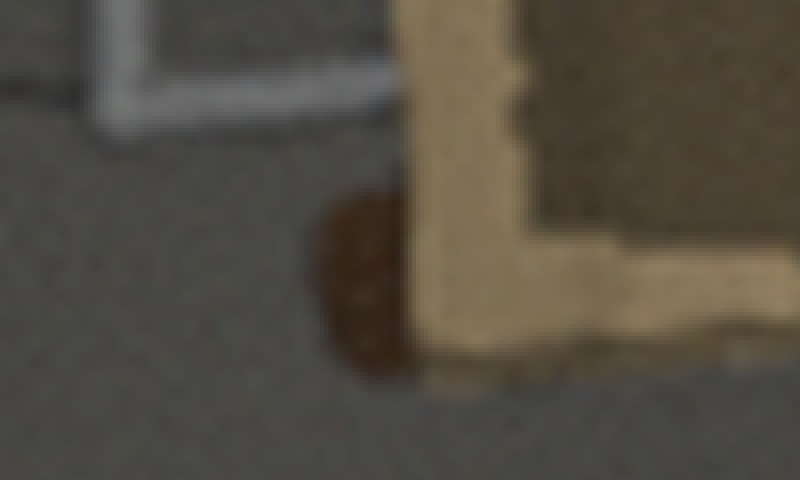

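>>> {"api": "apply_moves", "payload": {
  "series": [
    [0,0,0,-1,0],
    [28,0,0,0,0],
    [28,0,0,0,0],
    [28,0,0,0,0]
  ]
}}

```text
t: 20.27
tool_pos: [0.5995, -0.0874, 0.0649]
tool_rot: [[0.983, 0.181, 0.001], [0.181, -0.983, -0.001], [0.001, 0.001, -1.0]]
force: [0.0, -0.6, -0.7]
width: 0.0278
```

```bash
python3 - <<'E'
from h import *
st=read_state(); p=np.array(st["tool_pos"]);print(st["force"],p,st["width"])
save("s_wrist",viewer.grab_frame("wrist"))
E
```

```text
[ 0.02225118 -0.56659793 -0.68043791] [ 0.59951985 -0.08741594  0.06488492] 0.027838140219695908
```

View pics/s_wrist.png

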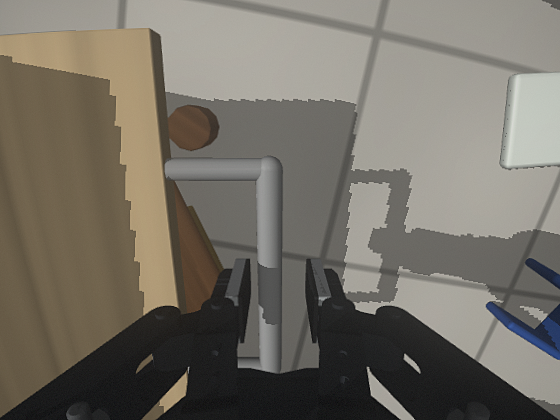

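>>> {"api": "apply_moves", "payload": {
  "series": [
    [28,0,-3,0,0],
    [28,0,0,-15,0],
    [28,0,0,-30,0],
    [28,0,0,-50,0],
    [28,0,0,-50,0]
  ]
}}

```text
t: 20.95
tool_pos: [0.5982, -0.0834, 0.2121]
tool_rot: [[0.983, 0.183, 0.001], [0.183, -0.983, 0.0], [0.001, 0.0, -1.0]]
force: [-0.0, -0.4, 0.3]
width: 0.0282
```

>>> {"api": "apply_moves", "payload": {
  "series": [
    [28,0,30,-20,0],
    [28,0,50,0,0],
    [28,0,50,0,0],
    [28,0,30,0,0],
    [28,0,0,0,0]
  ]
}}

```text
t: 21.58
tool_pos: [0.6269, -0.2446, 0.2298]
tool_rot: [[0.984, 0.177, -0.0], [0.177, -0.984, -0.001], [-0.0, 0.001, -1.0]]
force: [0.7, 0.8, 0.5]
width: 0.0276
```

```bash
python3 - <<'E'
from h import *
np.set_printoptions(precision=3,suppress=True)
st=read_state(); p=np.array(st["tool_pos"]);print(st["t"],st["force"],p,st["width"])
save("t_wrist",viewer.grab_frame("wrist"))
save("t_scene",cv2.resize(viewer.grab_frame("scene")[130:360,90:480],None,fx=2,fy=2,interpolation=2))
save("t_top",cv2.resize(viewer.grab_frame("top")[110:310,130:430],None,fx=2.6,fy=2.6,interpolation=2))
for n in("top","scene"):
  c=cal(n)
  for t in["brush","tin","jar","stand","mug","heel_guard"]:
    for r in pinpoint(t,n)[:1]: print(n,t,np.array(r["point"]),r["score"],onz(c,r["point"],0))
E
```

```text
21.575 [0.651 0.841 0.526] [ 0.627 -0.245  0.23 ] 0.027636061593628806
top brush [337.9 194.8] 0.55 [ 0.61  -0.093  0.   ]
top tin [283.4 267.3] 0.85 [0.363 0.087 0.   ]
top jar [410.8 257.7] 0.64 [ 0.403 -0.338  0.   ]
top stand [398.1 163. ] 0.56 [ 0.725 -0.299  0.   ]
top mug [159.6 245.1] 0.56 [0.427 0.502 0.   ]
top heel_guard [407.  209.5] 0.61 [ 0.565 -0.327  0.   ]
scene brush [300.2 236.5] 0.39 [0.46  0.123 0.   ]
scene tin [292.  211.8] 0.6 [0.359 0.094 0.   ]
scene jar [153.5 212.7] 0.6 [ 0.383 -0.339  0.   ]
scene stand [133.3 306.6] 0.91 [ 0.727 -0.3    0.   ]
scene mug [434.9 231.2] 0.66 [0.421 0.522 0.   ]
scene heel_guard [139.5 257.3] 0.7 [ 0.563 -0.331  0.   ]
```

View pics/t_scene.png

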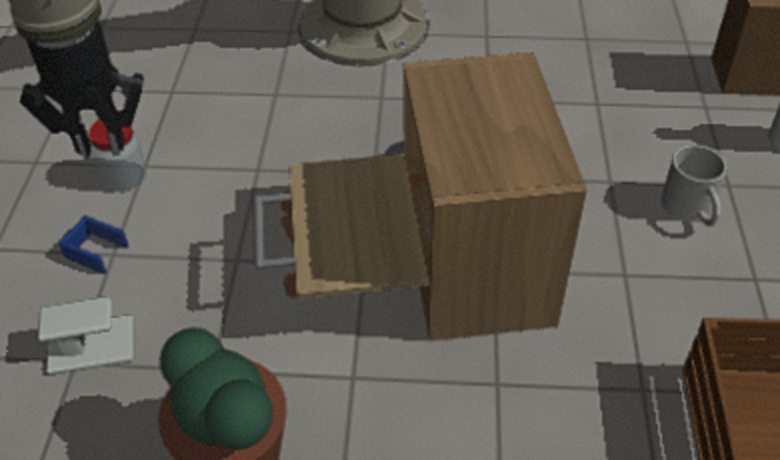

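View pics/t_top.png

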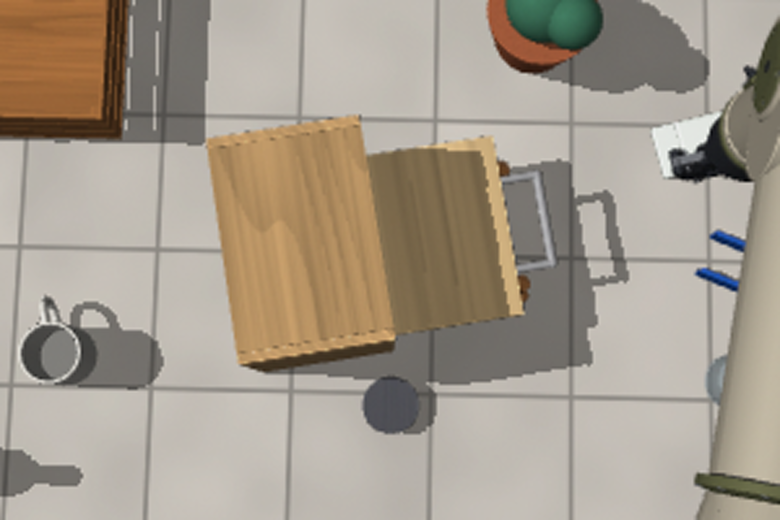

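```bash
python3 -c "
from cell import job,read_state
print(read_state()['force']);print(job.hand_in())"
```

```text
[0.25706346 0.77606505 0.95673387]
the job is handed in; nothing more can be done
None
```

I pulled both supports out to their stops and then lowered the flap by its bar, held all the way, onto them. I released the bar, lifted clear and handed the job in at about 22 s.

**Last checks**
- **Supports:** they travelled 106.5 mm (near) and 99.5 mm (far). Both then stopped moving under about 17 N of pull, which matches the stop positions I expected.
- **Flap:** in the scene picture taken before I let go, the board's corner was within about 1 px of where a level flap should be. In the pictures after release it still lies on both supports.
- **Gripper:** the force reading was near zero after release, and the arm is well clear of everything.
- **Other things:** the tin, jar, stand, mug and heel guard are where they were, within measuring error. The brush is now under the flap and cannot be seen. It looked undisturbed in the last wrist views, and the networks' later brush positions were not usable.

**What disagreed**
- **Finger length:** the real fingertips sit about 30 mm behind the reported TCP. My first grip closed above the near knob without touching it, so I went lower and allowed for the offset from then on.
- **Finger opening:** it read about 2.5 mm under the true thickness of the knobs and the bar.
- **Pressing at the end of lowering:** I pressed the flap onto the supports with about 41 N at the fingers, then eased off before opening.

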